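# Pack a bearing-cap set into a lever-arch kit carrier

### The job

Pack the bearing-cap set into the kit carrier: pull the lock knob out to its detent, lift the lever to spring the rings open, then stack the parts flat and square between the corner guides of the pocket - the thick block first, then every thin spacer plate that is there (in any order), and the plate with the round boss last, boss up. Then press the lever fully down so that the rings close over the stack, and push the lock knob fully home again. Leave the carton, the screwdriver and the micrometer where they are.

Things in the scene. Friction and masses are not known exactly. Their poses are not given: they have to be found in the camera images.
- carrier: Kit carrier, fixed: a grey base plate 10 mm thick lying on the bench, with the pocket, rings, lever and lock on it. Origin on the bench under the pocket's centre, x away from the robot at yaw 0, z up; turned by up to 0.25 rad either way. The plate spans x -75 to 75 and y -155 to 65 mm from the origin
- pocket (a point): Centre of the pocket floor, on the carrier's plate, 10 mm above the bench, axes as the carrier's. Pocket 48 (x) x 94 mm (y) inside, bounded only by four steel L-shaped corner guides: straight to 48 mm above its floor, then flaring out to 58 mm. They cover 14 mm at each corner; the long sides are open between (73 mm) for gripper fingers
- arch (a point): Point where the closed rings meet over the pocket, 58 mm above its floor. Two 6 mm steel wire rings at carrier y -32 and +32 mm, each of two halves hinged at x -55 and +55 mm, 4 mm above the plate. Closed, 55 mm clear height under them; open, they lean out to x -85 and +85 mm, up to 80 mm above the plate
- lever (a joint): Steel lever that works the rings, rad: 0 = down, rings closed; 1.15 = raised, rings open. Sprung over centre: it stays at either end and snaps from the middle (about 0.58) to the nearer end. Needs about 1 to 2.5 N at the tip. Locked at 0 while the lock bolt is in
- lever_tip (a point): Centre of the black roller grip on the end of the lever: 30 mm long along carrier y, 16 mm diameter, 110 mm from the pivot. Lever down: at (-60, -100, 24) mm from pocket in its axes; the arm is 12 mm wide. It can be pinched by its two end faces from above and swings up and away from the robot (towards +x of the carrier)
- lever_pivot (a point): Fixed point on the lever's hinge axis (axis along carrier y), at (50, -100, 24) mm from pocket; 34 mm above the bench. Tip = pivot + 110 mm x (-cos q, 0, sin q) in carrier axes, q = lever value
- ring_near (a joint): Half rings on the near (-x) side, rad: 0 closed, about 1.2 open; driven by the lever
- ring_far (a joint): Half rings on the far (+x) side, rad: 0 closed, about 1.2 open; driven by the lever
- lock (a joint): Lock knob travel, m: 0 = pushed home, bolt over the lever arm, lever locked; 0.014 = pulled out to its detent, lever free. Slides along carrier -y (outward, to the robot's right). Sprung over centre at 0.007, holds itself at either end; needs about 5 N either way
- lock_knob (a point): Centre of the bare metal lock knob: a disc 26 mm in diameter and 14 mm long along carrier y, on a 10 mm stem, axis level, 44 mm above the bench; pushed home it is at (-5, -185, 34) mm from pocket in its axes. The dark lock block it comes out of ends at y = -152 mm, 56 mm above the bench. Can be pinched across its diameter from above
- foot_block: The thick steel block, 44 (x) x 90 (y) x 16 mm (z), 0.4 kg, origin at its centre, symmetric; goes in first. Lies flat on the bench
- spacer1: Thin aluminium spacer plate, 44 (x) x 90 (y) x 9 mm (z), 95 g, origin at its centre, symmetric; lies flat on the bench. One to three of the three spacers are there
- spacer2: Thin aluminium spacer plate, 44 (x) x 90 (y) x 9 mm (z), 95 g, origin at its centre, symmetric; lies flat on the bench. One to three of the three spacers are there
- spacer3: Thin aluminium spacer plate, 44 (x) x 90 (y) x 9 mm (z), 95 g, origin at its centre, symmetric; lies flat on the bench. One to three of the three spacers are there
- cover_plate: Steel cover plate, 44 (x) x 90 (y) x 8 mm (z), 0.2 kg, with a round boss 22 mm in diameter and 12 mm high in the middle of its top; origin at the centre of the plate (not counting the boss), z towards the boss. Goes on last, boss up
- carton: Bystander: brown cardboard carton 80 x 110 x 70 mm, right of the robot
- screwdriver: Bystander: screwdriver lying beyond the carrier
- micrometer: Bystander: small grey and steel micrometer lying beyond the carrier, right
Not all that is in view belongs to the job. Leave any blue look-alike of the foot_block alone. Leave any purple look-alike of the spacer2 alone.

How it is judged:
By the outcome, as a careful person would: the job done as asked, in the order asked, and still so for the second after the job is handed in, with the robot touching nothing.
Of spacer1, spacer2, spacer3 only 1 to 3 are there at a start; the rules pass over those that are not, and their reading is None.
At some moment in a run one of foot_block, spacer1, spacer2, spacer3, cover_plate may be knocked a few centimetres aside while the robot is not near it.
Once in a run the grip may slacken for a moment while it holds something.
It also fails if it takes over 210 s, if anything falls off the work surface, if the arm or the gripper's body presses on something with over 40 N, if the wrist force passes 120 N, or if a joint passes its speed limit or range.

### The arm

A 7-joint arm with a two-finger parallel gripper is mounted at the origin on the work surface. World frame = base frame: x ahead of the robot, y to its left, z up, the work surface at z = 0. Lengths are in m, angles in rad, forces in N, time in s.
With the tool pointing down it reaches from about 0.425 to 0.825 m from the base axis. Payload 3.6 kg.
Tool frame: the origin (TCP) lies between the finger pads; the fingertips stand 14 mm ahead of it and the grasp point (between the pads) lies 5 mm behind it; z points along the fingers, y is the line along which they close (so a half turn about z gives the same grasp; the last joint's range is limited). The gripper opens to 85 mm and grips with 20 to 120 N. Pads are 22 mm wide; open, the fingers measure 114 mm over their backs; the gripper's body (76 mm by 85 mm) begins 54 mm behind the grasp point. The pads swing forward as they close: fully open they stand 13 mm farther back than shut.
Start: joints at [1.119, 0.615, -0.013, 1.423, 0.008, 1.103, -0.04], TCP at [0.268, -0.592, 0.245] pointing down, gripper open.
Joint ranges: [-3.12, 3.12], [-0.3, 2.06], [-1.34, 1.32], [0.26, 2.42], [-1.36, 4.5], [0.01, 1.98], [-2.84, 2.84]. Speed limits (rad/s): [2.79, 2.79, 3.14, 3.14, 3.14, 3.14, 3.14].

### API

Orientations are given as a 3x3 rotation matrix whose columns are the frame's x, y, z axes.
In Python, from rig import env gives the robot as it stands.
- The arm moves only by the tool play_rows, never from a script. Its argument "moves" is a list of rows, each a list of 2 entries, a list of its own where there are three numbers: the shift along the world's x, y, z each as a share of 0.15 m, from -1 to 1, then the turn, a rotation vector about the world's x, y, z each as a share of 5 degrees, from -1 to 1. A call has 1 to 12 rows; each row shifts and turns the commanded pose from where the row before left it; what a row does not reach is not made up. A row lasts 1/10 s, in which the tool goes at most 50 mm and 8.59 degrees, less where a joint would pass 70% of its speed; a pose out of reach is approached as far as the arm can. A call with a number of a shift or a turn outside -1 to 1 is refused whole. A call with a gripper value outside its range is refused whole. "hand" is the opening in per cent of the stroke, from 0 (shut) to 100 (fully open), set as the call begins (left out, the last holds). The fingers move at their own pace and stop on an object; "newtons" is the grip in N (left out, the last holds). Time passes only in rows, so rows that do not move let the fingers close. It gives the time, the measured TCP pose, the force, the opening and the grip force at its end, in the units of the state.
- env.sense(): the state, without advancing time (a new reading comes with each control period).
- env.get_image(name): name is "scene" or "side" or "wrist"; returns a dict with "frame" (384x512x3 uint8, red, green, blue), "fx", "fy", "cx", "cy" (pixels), "view" (4x4, takes a point from world to camera coordinates); the wrist camera has in their place "T_tool_cam" (4x4, takes a point from camera to tool coordinates, whose origin is the TCP and whose axes are the flange's). Camera axes: x right, y down, z forward; pixel columns grow to the right and rows downward; lengths in m; the calibration is good to about 2 mm. A picture is of the moment at which its call begins: read the wrist's pose just before it. There is no depth.
- env.hand_in(): hands the job in; it is judged then, once.
Trained networks look in the newest picture that a camera, given by its name, has taken for a name from the list of things; names that differ only in an ending like _2 or _b are one class to them, and where a whole thing is asked for, a point or a joint stands for the part that bears it (a point fixed in the world has none). Each returns a list of dicts, best first, with "p" (0 to 1); they miss things now and then, are a little off and sometimes report something else, mostly with a low value. They report only what shows in the picture. A call takes as long as a camera call. They do not tell look-alikes from the thing itself.
- env.spot_in(camera, label): "location" ([x, y, z] in m, in the coordinates of the camera as it stood for that picture, good to about 4 mm: the middle of the surface that is visible of it).
- env.pinpoint(camera, label): "location" ([x, y, z] in m, in the coordinates of the camera as it stood for that picture, good to about 4 mm: a listed point, or the origin of a listed thing).
The state is a dict: "time": time; "joint_positions": joint angles; "joint_velocities": joint speeds; "tau": joint torques, N m; "eef_pos": TCP position; "tool_rot": TCP orientation; "force": force on the tool from outside, world axes, zero at the start; "moment": the same for the moment, N m; "opening": finger opening in m; "gripper_force": force on a finger pad.
Only numpy, scipy, OpenCV 4.12 (cv2) and the standard library are available. Lean on these libraries where they do the work, as an engineer would, in place of code of your own. Each camera call takes 0.05 s, during which the arm holds its last target. There are 200 camera calls.

## Working session

There is one attempt and no reset: what is moved stays moved. The work goes in short steps, Python scripts to look and compute and a tool call to move; the robot and the scene stay as the last step left them, time stands still between calls to the robot, and variables do not carry over. Pictures are saved under pics/ and viewed, at most 14 in all, crops included, and the job is handed in when it is done.

Besides the shell and the picture viewer there is one more tool, called by a JSON object that holds its "method" and its "body". play_rows: Moves the arm, as the interface text tells. Shift numbers are shares of 0.15 m and turn numbers shares of 5 degrees, none past 1 either way. Its arguments: {"type":"object","properties":{"moves":{"type":"array","items":{"type":"array"}},"hand":{"type":"number"},"newtons":{"type":"number"}},"required":["moves"]}

```bash
ls; mkdir -p pics; cat > h.py <<'E'
import numpy as np, cv2
from rig import env
def cam(name):
    s=env.sense(); im=env.get_image(name)
    if name=="wrist":
        T=np.eye(4); T[:3,:3]=np.array(s["tool_rot"]); T[:3,3]=s["eef_pos"]
        W=T@np.array(im["T_tool_cam"])
    else: W=np.linalg.inv(np.array(im["view"]))
    return im,W
def w(W,p): return (W@np.r_[p,1])[:3]
def px(im,W,p):
    c=np.linalg.inv(W)@np.r_[p,1]; return np.array([im["fx"]*c[0]/c[2]+im["cx"],im["fy"]*c[1]/c[2]+im["cy"]])
def ray(im,W,u,v,z):
    d=W[:3,:3]@np.array([(u-im["cx"])/im["fx"],(v-im["cy"])/im["fy"],1]); o=W[:3,3]
    return o+d*(z-o[2])/d[2]
def save(im,n,crop=None,s=1):
    f=im["frame"][:,:,::-1]
    if crop: x0,y0,x1,y1=crop; f=f[y0:y1,x0:x1]
    if s!=1: f=cv2.resize(f,None,fx=s,fy=s,interpolation=cv2.INTER_CUBIC)
    cv2.imwrite("pics/"+n+".png",f)
E
python3 - <<'E'
from h import *
np.set_printoptions(precision=4,suppress=True)
s=env.sense();print(s["time"],s["eef_pos"],s["tool_rot"],s["opening"],s["force"])
for c in ["scene","side"]:
    im,W=cam(c); save(im,c+"0",s=1.5); print(c,W[:3,3],im["fx"])
    for l in ["pocket","lever_tip","lever_pivot","lock_knob","arch","foot_block","spacer1","spacer2","spacer3","cover_plate","carton"]:
        for d in env.pinpoint(c,l)[:5]:
            q=w(W,d["location"]); print(l,round(d["p"],2),q,px(im,W,q).round())
E
```

```text
pics
0.0 [ 0.2676 -0.5916  0.2441] [[ 0.9111  0.4122 -0.0011]
 [ 0.4122 -0.9111  0.0023]
 [-0.0001 -0.0026 -1.    ]] 0.08548173456955871 [0.0644 0.1468 0.2648]
scene [ 1.3831 -0.4254  1.1822] 462.2018936873845
pocket 0.96 [ 0.5276 -0.0187  0.0106] [288. 195.]
lever_tip 0.71 [ 0.4894 -0.1305  0.0391] [252. 191.]
lever_pivot 0.98 [ 0.6007 -0.1054  0.0335] [272. 216.]
lever_pivot 0.21 [0.3716 0.2812 0.006 ] [348. 141.]
lock_knob 0.42 [ 0.5619 -0.2022  0.0456] [238. 213.]
arch 0.57 [ 0.5278 -0.0176  0.07  ] [289. 183.]
arch 0.24 [ 0.4904 -0.1326  0.038 ] [251. 191.]
foot_block 0.83 [0.227  0.3046 0.0083] [336. 114.]
foot_block 0.54 [0.3683 0.2777 0.0075] [347. 140.]
spacer1 0.89 [0.5815 0.1597 0.0011] [344. 194.]
spacer1 0.82 [0.6144 0.2852 0.0057] [383. 189.]
spacer1 0.74 [0.7983 0.0635 0.0024] [349. 256.]
spacer2 0.89 [0.5815 0.1597 0.0011] [344. 194.]
spacer2 0.82 [0.6144 0.2852 0.0057] [383. 189.]
spacer2 0.74 [0.7983 0.0635 0.0024] [349. 256.]
spacer3 0.89 [0.5815 0.1597 0.0011] [344. 194.]
spacer3 0.82 [0.6144 0.2852 0.0057] [383. 189.]
spacer3 0.74 [0.7983 0.0635 0.0024] [349. 256
[... 299 characters left out ...]
]
pocket 0.41 [ 0.4932 -0.1287  0.0333] [248. 206.]
lever_tip 0.39 [ 0.4927 -0.1275  0.033 ] [248. 206.]
lever_pivot 0.95 [ 0.5983 -0.109   0.0344] [263. 192.]
lock_knob 0.59 [ 0.5643 -0.2038  0.0437] [276. 203.]
arch 0.64 [ 0.5289 -0.023   0.07  ] [234. 184.]
foot_block 0.71 [0.3682 0.2774 0.0038] [153. 188.]
foot_block 0.55 [0.2261 0.2972 0.0058] [120. 200.]
spacer1 0.48 [0.6164 0.2878 0.006 ] [197. 164.]
spacer1 0.45 [0.5808 0.1543 0.0037] [212. 178.]
spacer2 0.48 [0.6164 0.2878 0.006 ] [197. 164.]
spacer2 0.45 [0.5808 0.1543 0.0037] [212. 178.]
spacer3 0.48 [0.6164 0.2878 0.006 ] [197. 164.]
spacer3 0.45 [0.5808 0.1543 0.0037] [212. 178.]
carton 0.91 [ 0.3889 -0.5221  0.0008] [320. 277.]
```

View pics/scene0.png

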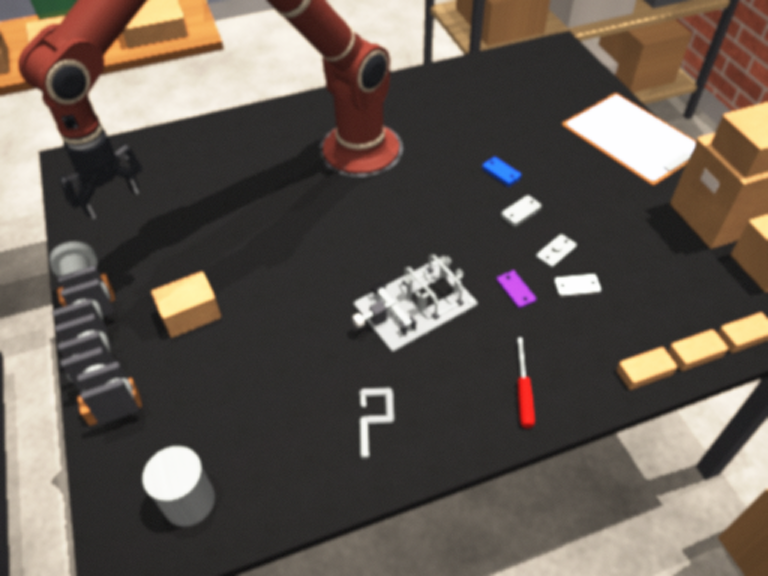

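```bash
python3 - <<'E'
from h import *
im,W=cam("scene"); save(im,"crop1",(220,90,420,280),4)
E
```

```text
(no output)
```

View pics/crop1.png

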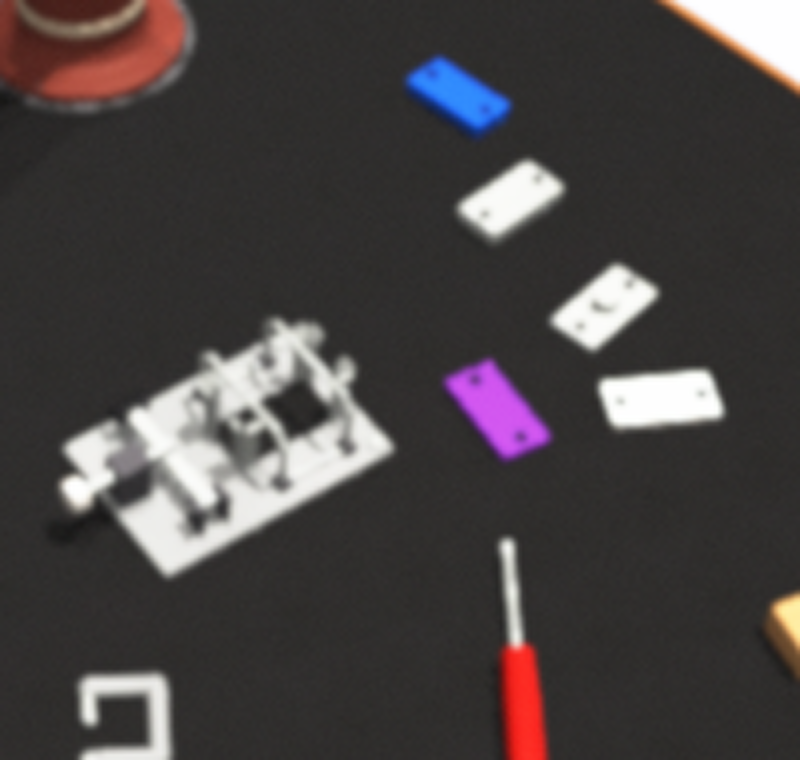

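Candidates (full-frame px): thick block: white (347,140) vs blue look-alike (336,114), so I take white. Spacer: white (383,189) vs purple (344,194), so I take white, and there is only one. The cover plate with boss is at (370,166). Carrier yaw ≈0.22. First I'll go above the lock knob.

{"method": "play_rows", "body": {"moves": [[[0.164,0.216,0],[0,0,1]],[[0.164,0.216,0],[0,0,1]],[[0.164,0.216,0],[0,0,1]],[[0.164,0.216,0],[0,0,1]],[[0.164,0.216,0],[0,0,1]],[[0.164,0.216,0],[0,0,1]],[[0.164,0.216,0],[0,0,1]],[[0.164,0.216,0],[0,0,1]],[[0.164,0.216,0],[0,0,1]],[[0.164,0.216,0],[0,0,1]],[[0.164,0.216,0],[0,0,1]],[[0.164,0.216,0],[0,0,1]]], "hand": 70}}

```text
time: 2.45
eef_pos: [0.564, -0.2022, 0.2456]
tool_rot: [[0.095, 0.995, 0.0], [0.995, -0.095, -0.0], [-0.0, 0.0, -1.0]]
force: [0.4, 0.2, -0.1]
opening: 0.0598
gripper_force: 0.0
```

{"method": "play_rows", "body": {"moves": [[[0,0,-0.1],[0,0,1]],[[0,0,-0.1],[0,0,1]],[[0,0,-0.1],[0,0,1]],[[0,0,-0.1],[0,0,0.66]],[[0,0,0],[0,0,0]],[[0,0,0],[0,0,0]]]}}

```text
time: 3.05
eef_pos: [0.5632, -0.2035, 0.1855]
tool_rot: [[-0.217, 0.976, -0.0], [0.976, 0.217, 0.0], [0.0, -0.0, -1.0]]
force: [0.0, 0.2, -0.7]
opening: 0.0598
gripper_force: 0.0
```

```bash
cat >> h.py <<'E'
np.set_printoptions(precision=4,suppress=True)
def st():
    s=env.sense(); R=np.array(s["tool_rot"]); print("t",round(s["time"],1),"tcp",np.array(s["eef_pos"]),"y-ang",np.degrees(np.arctan2(R[1,1],R[0,1])).round(2),"z",R[:,2],"F",np.array(s["force"]).round(1),"open",round(s["opening"],4),"g",round(s["gripper_force"],1)); return s
def pins(c,ls,n=3,f="pinpoint"):
    im,W=cam(c)
    for l in ls:
        for d in getattr(env,f)(c,l)[:n]:
            q=w(W,d["location"]); print(c,l,round(d["p"],2),q,px(im,W,q).round())
    return im,W
E
python3 - <<'E'
from h import *
st()
im,W=pins("wrist",["lock_knob","pocket","lever_tip","lever_pivot"]); save(im,"w1",s=1.5)
E
```

```text
t 3.0 tcp [ 0.5632 -0.2035  0.1855] y-ang 12.56 z [-0.      0.0001 -1.    ] F [ 0.   0.2 -0.7] open 0.0598 g 0.0
wrist lock_knob 0.69 [ 0.5601 -0.2006  0.0424] [247. 180.]
wrist pocket 0.4 [ 0.561  -0.1993  0.0442] [249. 180.]
wrist lever_tip 0.63 [ 0.5611 -0.1991  0.0435] [249. 179.]
wrist lever_pivot 0.72 [ 0.6003 -0.104   0.0335] [323.  73.]
```

View pics/w1.png

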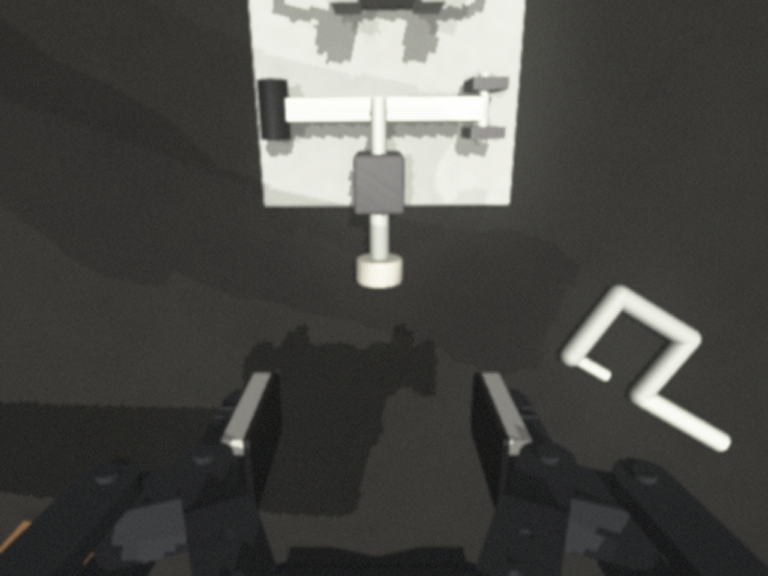

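Knob at (253,180), lever roller at (182,73), plate's lower corners at (177,138) and (340,136). I'll fit the carrier pose from these.

```bash
python3 - <<'E'
from h import *
from scipy.optimize import least_squares
im,W=cam("wrist")
P=[((265,207),.010,(-75,-155)),((511,204),.010,(75,-155)),((273,110),.041,(-60,-100)),((379,258),.056,(-5,-179)),((485,108),.036,(50,-100))]
A=np.array([ray(im,W,u/1.5,v/1.5,z)[:2] for (u,v),z,_ in P]); C=np.array([c for *_,c in P])/1e3
f=lambda q:(A-(q[:2]+C@np.array([[np.cos(q[2]),np.sin(q[2])],[-np.sin(q[2]),np.cos(q[2])]]))).ravel()
r=least_squares(f,[.5275,-.0185,.22]); print(r.x,(r.fun*1e3).reshape(-1,2).round(1))
x,y,a=r.x; R=np.array([[np.cos(a),-np.sin(a)],[np.sin(a),np.cos(a)]])
for n,c in dict(knob=(-5,-185),tip=(-60,-100),arch=(0,0)).items(): print(n,r.x[:2]+R@np.array(c)/1e3)
E
```

```text
[ 0.5285 -0.0164  0.2284] [[ 0.6 -0.6]
 [-0.1 -0.2]
 [ 0.5 -1. ]
 [-1.4  2.6]
 [ 0.5 -0.8]]
knob [ 0.5655 -0.1978]
tip [ 0.4927 -0.1274]
arch [ 0.5285 -0.0164]
```

{"method": "play_rows", "body": {"moves": [[[0.009,0.027,-0.16],[0,0,0]],[[0,0,-0.16],[0,0,0]],[[0,0,-0.16],[0,0,0]],[[0,0,-0.16],[0,0,0]],[[0,0,-0.16],[0,0,0]],[[0,0,-0.1],[0,0,0]],[[0,0,-0.076],[0,0,0]],[[0,0,0],[0,0,0]]]}}

```text
time: 4.15
eef_pos: [0.5638, -0.1992, 0.0378]
tool_rot: [[-0.219, 0.976, -0.002], [0.976, 0.219, 0.001], [0.001, -0.002, -1.0]]
force: [0.1, 0.3, 0.3]
opening: 0.0598
gripper_force: 0.0
```

{"method": "play_rows", "body": {"moves": [[[0,0,0],[0,0,0]],[[0,0,0],[0,0,0]],[[0,0,0],[0,0,0]],[[0,0,0],[0,0,0]],[[0,0,0],[0,0,0]],[[0,0,0],[0,0,0]],[[0,0,0],[0,0,0]],[[0,0,0],[0,0,0]]], "hand": 0, "newtons": 60}}

```text
time: 4.95
eef_pos: [0.5643, -0.1998, 0.0402]
tool_rot: [[-0.218, 0.976, 0.0], [0.976, 0.218, -0.001], [-0.001, -0.0, -1.0]]
force: [-2.8, 0.1, 5.6]
opening: 0.0236
gripper_force: 58.6
```

{"method": "play_rows", "body": {"moves": [[[0.006,-0.026,0],[0,0,0]],[[0.006,-0.026,0],[0,0,0]],[[0.006,-0.026,0],[0,0,0]],[[0.006,-0.026,0],[0,0,0]],[[0,0,0],[0,0,0]],[[0,0,0],[0,0,0]]]}}

```text
time: 5.55
eef_pos: [0.5675, -0.2135, 0.0402]
tool_rot: [[-0.219, 0.976, -0.001], [0.976, 0.219, 0.002], [0.002, -0.001, -1.0]]
force: [-4.4, 2.8, 8.4]
opening: 0.0241
gripper_force: 58.8
```

```bash
python3 - <<'E'
from h import *
st()
im,W=pins("wrist",["lock_knob"]); save(im,"w2")
E
```

```text
t 5.5 tcp [ 0.5675 -0.2135  0.0402] y-ang 12.65 z [-0.0012  0.0015 -1.    ] F [-4.4  2.8  8.4] open 0.0241 g 58.8
wrist lock_knob 0.74 [ 0.5647 -0.2124  0.0433] [244. 279.]
```

View pics/w2.png

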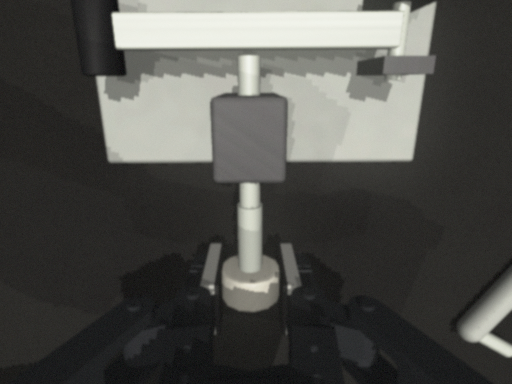

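Bolt end (248,60) is clear of the lever arm; the lock is at its detent. Next: release, rise and turn for the lever.

{"method": "play_rows", "body": {"moves": [[[0,0,0],[0,0,0]],[[0,0,0],[0,0,0]],[[0,0,0],[0,0,0]],[[0,0,0.15],[0,0,0]],[[0,0,0.2],[0,0,0]],[[0,0,0.2],[0,0,-1]],[[0,0,0.2],[0,0,-1]],[[0,0,0],[0,0,-1]],[[0,0,0],[0,0,-1]],[[0,0,0],[0,0,-1]],[[0,0,0],[0,0,-1]],[[0,0,0],[0,0,-1]]], "hand": 60}}

```text
time: 6.85
eef_pos: [0.5681, -0.2151, 0.1513]
tool_rot: [[0.384, 0.923, 0.0], [0.923, -0.384, -0.0], [0.0, 0.0, -1.0]]
force: [0.3, -0.3, -0.1]
opening: 0.0509
gripper_force: 0.0
```

{"method": "play_rows", "body": {"moves": [[[-0.05,0.057,0],[0,0,-1]],[[-0.05,0.057,0],[0,0,-1]],[[-0.05,0.057,0],[0,0,-1]],[[-0.05,0.057,0],[0,0,-1]],[[-0.05,0.057,0],[0,0,-1]],[[-0.05,0.057,0],[0,0,-1]],[[-0.05,0.057,0],[0,0,-1]],[[-0.05,0.058,0],[0,0,-1]],[[-0.05,0.058,0],[0,0,-1]],[[-0.05,0.058,0],[0,0,-1]],[[0,0,0],[0,0,-1]],[[0,0,0],[0,0,0]]]}}

```text
time: 8.05
eef_pos: [0.4932, -0.1286, 0.1514]
tool_rot: [[0.976, 0.22, 0.0], [0.22, -0.976, -0.0], [0.0, 0.0, -1.0]]
force: [-0.4, -0.0, -0.6]
opening: 0.0513
gripper_force: 0.0
```

```bash
python3 - <<'E'
from h import *
s=st(); print(np.array(s["joint_positions"]))
im,W=pins("wrist",["lever_tip","lever_pivot","lock_knob","pocket"],2); save(im,"w3")
E
```

```text
t 8.1 tcp [ 0.4932 -0.1286  0.1514] y-ang -77.3 z [ 0.0004 -0.0003 -1.    ] F [-0.4 -0.  -0.6] open 0.0513 g 0.0
[ 0.1635  0.5233  0.0713  1.9389 -0.0563  0.6808 -1.0802]
wrist lever_tip 0.77 [ 0.4921 -0.1299  0.0303] [253. 193.]
wrist lever_pivot 0.78 [ 0.5985 -0.1035  0.0282] [250.  41.]
wrist lock_knob 0.85 [ 0.5621 -0.2136  0.0424] [391. 132.]
wrist lock_knob 0.64 [ 0.6012 -0.1042  0.031 ] [252.  37.]
wrist pocket 0.94 [ 0.5231 -0.0156  0.0068] [122. 118.]
wrist pocket 0.22 [ 0.5283 -0.0167  0.0683] [ 89. 121.]
```

View pics/w3.png

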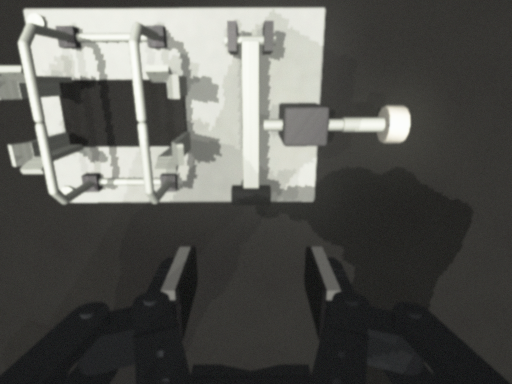

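{"method": "play_rows", "body": {"moves": [[[0,0,-0.16],[0,0,0]],[[0,0,-0.16],[0,0,0]],[[0,0,-0.16],[0,0,0]],[[0,0,-0.16],[0,0,0]],[[0,0,-0.1],[0,0,0]],[[0,0,-0.06],[0,0,0]],[[0,0,0],[0,0,0]]]}}

```text
time: 9.0
eef_pos: [0.4925, -0.129, 0.0304]
tool_rot: [[0.976, 0.219, -0.002], [0.219, -0.976, 0.001], [-0.002, -0.001, -1.0]]
force: [0.1, 1.3, 0.1]
opening: 0.0513
gripper_force: 0.0
```

{"method": "play_rows", "body": {"moves": [[[0,0,0],[0,0,0]],[[0,0,0],[0,0,0]],[[0,0,0],[0,0,0]],[[0,0,0],[0,0,0]],[[0,0,0],[0,0,0]],[[0,0,0],[0,0,0]]], "hand": 0, "newtons": 40}}

```text
time: 9.6
eef_pos: [0.4936, -0.1289, 0.0322]
tool_rot: [[0.976, 0.219, 0.001], [0.219, -0.976, 0.0], [0.001, 0.0, -1.0]]
force: [0.4, 1.2, 6.9]
opening: 0.0294
gripper_force: 40.7
```

{"method": "play_rows", "body": {"moves": [[[0.0036,0.0008,0.073],[0,0,0]],[[0.0107,0.0024,0.0725],[0,0,0]],[[0.0177,0.0041,0.071],[0,0,0]],[[0.0245,0.0056,0.069],[0,0,0]],[[0.0311,0.0071,0.066],[0,0,0]],[[0.0373,0.0086,0.0625],[0,0,0]],[[0.0433,0.0099,0.058],[0,0,0]],[[0.0487,0.0112,0.0537],[0,0,0]],[[0.0537,0.0123,0.0484],[0,0,0]],[[0.0582,0.0133,0.0426],[0,0,0]],[[0.0619,0.0142,0.0365],[0,0,0]],[[0.032,0.0074,0.016],[0,0,0]]]}}

```text
time: 10.8
eef_pos: [0.5572, -0.1142, 0.1327]
tool_rot: [[0.976, 0.219, 0.0], [0.219, -0.976, 0.0], [0.0, 0.0, -1.0]]
force: [-3.6, 1.1, 2.0]
opening: 0.029
gripper_force: 39.7
```

```bash
python3 - <<'E'
from h import *
s=st()
pins("side",["lever_tip"],2);im,W=pins("scene",["lever_tip","foot_block"],2); save(im,"s2",(220,130,330,240),5)
E
```

```text
t 10.8 tcp [ 0.5572 -0.1142  0.1327] y-ang -77.33 z [ 0.0002  0.     -1.    ] F [-3.6  1.1  2. ] open 0.029 g 39.7
side lever_tip 0.54 [0.3705 0.2785 0.0051] [153. 187.]
side lever_tip 0.39 [ 0.5518 -0.113   0.1296] [255. 176.]
scene lever_tip 0.52 [ 0.5501 -0.1156  0.1369] [262. 183.]
scene foot_block 0.8 [0.2242 0.3009 0.0064] [335. 114.]
scene foot_block 0.5 [0.368  0.2797 0.0074] [347. 140.]
```

View pics/s2.png

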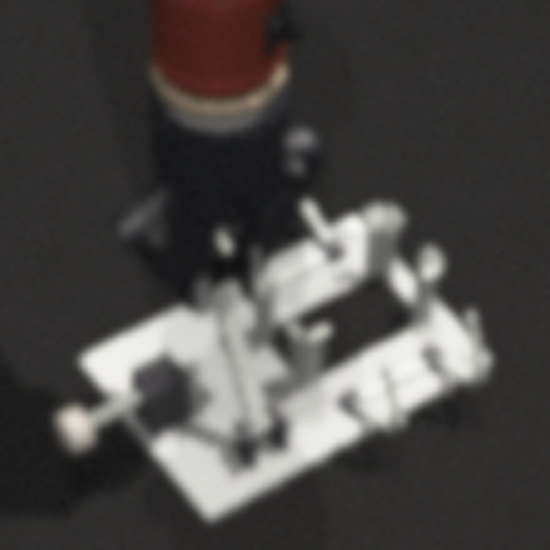

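The lever is up and the rings are open. Next: release, rise, and measure the parts' yaws.

{"method": "play_rows", "body": {"moves": [[[0,0,0],[0,0,0]],[[0,0,0],[0,0,0]],[[0,0,0],[0,0,0]],[[0,0,0.1],[0,0,0]],[[0,0,0.2],[0,0,0]],[[0,0,0.27],[0,0,0]],[[-0.1,0.1,0.27],[0,0,0]],[[-0.13,0.2,0],[0,0,1]],[[-0.13,0.2,0],[0,0,1]],[[-0.13,0.2,0],[0,0,1]],[[-0.13,0.2,0],[0,0,1]],[[-0.13,0.2,0],[0,0,1]]], "hand": 85}}

```text
time: 12.25
eef_pos: [0.4434, 0.0516, 0.2579]
tool_rot: [[0.79, 0.613, 0.001], [0.613, -0.79, 0.0], [0.001, 0.0, -1.0]]
force: [0.2, 1.3, 0.2]
opening: 0.0724
gripper_force: 0.0
```

```bash
cat >> h.py <<'E'
def rects(im,W,z,box=None,thr=120):
    """white-grey blobs -> rect on plane z: centre, size, long-axis angle"""
    f=im["frame"].astype(int); m=((f.min(2)>thr)&(f.max(2)-f.min(2)<40)).astype(np.uint8)
    if box: k=np.zeros_like(m); k[box[1]:box[3],box[0]:box[2]]=1; m*=k
    out=[]
    for c in cv2.findContours(m,cv2.RETR_EXTERNAL,cv2.CHAIN_APPROX_NONE)[0]:
        if cv2.contourArea(c)<100: continue
        P=np.array([ray(im,W,u,v,z)[:2] for u,v in c[:,0]])*1e3
        (cx,cy),(a,b),t=cv2.minAreaRect(P.astype(np.float32))
        if a<b: a,b,t=b,a,t+90
        if 60<a<120 and 25<b<65: out.append((round(cx/1e3,4),round(cy/1e3,4),round(a,1),round(b,1),round((t+90)%180-90,1)))
    return out
E
python3 - <<'E'
from h import *
st(); im,W=cam("scene"); print(rects(im,W,.012))
E
```

```text
t 12.2 tcp [0.4434 0.0516 0.2579] y-ang -52.18 z [ 0.0012  0.0003 -1.    ] F [0.2 1.3 0.2] open 0.0724 g 0.0
[(0.6194, 0.2855, 97.1, 55.3, 76.0), (0.5126, 0.2939, 98.3, 51.0, -66.5), (0.3667, 0.2799, 99.4, 53.7, -70.8)]
```

{"method": "play_rows", "body": {"moves": [[[-0.033,0.1,-0.032],[0,0,1]],[[-0.033,0.1,-0.032],[0,0,1]],[[-0.033,0.1,-0.032],[0,0,1]],[[-0.033,0.1,-0.032],[0,0,1]],[[-0.033,0.1,-0.032],[0,0,1]],[[-0.033,0.1,-0.032],[0,0,1]],[[-0.033,0.1,-0.032],[0,0,1]],[[-0.033,0.1,-0.032],[0,0,1]],[[-0.033,0.1,-0.032],[0,0,1]],[[-0.033,0.1,-0.032],[0,0,1]],[[-0.033,0.1,-0.032],[0,0,1]],[[-0.033,0.1,-0.032],[0,0,1]]]}}

```text
time: 13.5
eef_pos: [0.3849, 0.2311, 0.2]
tool_rot: [[-0.135, 0.991, 0.001], [0.991, 0.135, 0.001], [0.001, 0.001, -1.0]]
force: [-0.1, 0.2, 0.3]
opening: 0.0726
gripper_force: 0.0
```

{"method": "play_rows", "body": {"moves": [[[0,0,0],[0,0,1]],[[0,0,0],[0,0,1]],[[0,0,0],[0,0,0.28]],[[0,0,0],[0,0,0]],[[0,0,0],[0,0,0]]]}}

```text
time: 14.0
eef_pos: [0.3848, 0.2304, 0.2002]
tool_rot: [[-0.324, 0.946, 0.0], [0.946, 0.324, 0.0], [0.0, 0.0, -1.0]]
force: [1.3, -0.7, -0.2]
opening: 0.0727
gripper_force: 0.0
```

```bash
python3 - <<'E'
from h import *
st(); im,W=pins("wrist",["foot_block"],2); print(rects(im,W,.016),rects(im,W,.016,thr=90)); save(im,"w4")
E
```

```text
t 14.0 tcp [0.3848 0.2304 0.2002] y-ang 18.93 z [ 0.0002  0.0002 -1.    ] F [ 1.3 -0.7 -0.2] open 0.0727 g 0.0
wrist foot_block 0.7 [0.3737 0.2812 0.0128] [256. 117.]
wrist foot_block 0.57 [0.227  0.2973 0.0058] [106.  44.]
[(0.6107, 0.2895, 88.8, 45.0, 75.6), (0.5056, 0.2978, 88.7, 43.9, -66.5), (0.3695, 0.2798, 90.1, 44.8, -70.5)] [(0.6098, 0.2898, 89.7, 48.3, 75.7), (0.5055, 0.2979, 89.6, 44.9, -66.7), (0.3694, 0.2801, 90.9, 45.3, -70.5)]
```

View pics/w4.png

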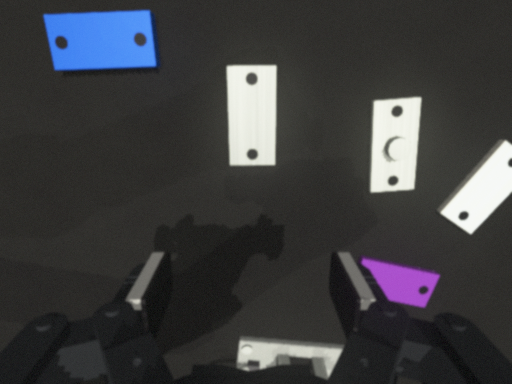

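Picture confirms the white block at (252,115), the boss plate at (396,145), spacer at (485,190), blue/purple decoys apart. Grasp the block.

{"method": "play_rows", "body": {"moves": [[[-0.034,0.11,-0.1],[0,0,0.12]],[[-0.034,0.11,-0.1],[0,0,0]],[[-0.034,0.111,-0.1],[0,0,0]],[[0,0,-0.2],[0,0,0]],[[0,0,-0.2],[0,0,0]],[[0,0,-0.2],[0,0,0]],[[0,0,-0.16],[0,0,0]],[[0,0,-0.1],[0,0,0]],[[0,0,-0.048],[0,0,0]],[[0,0,-0.01],[0,0,0]],[[0,0,-0.01],[0,0,0]],[[0,0,0],[0,0,0]]]}}

```text
time: 15.3
eef_pos: [0.3697, 0.2805, 0.0166]
tool_rot: [[-0.336, 0.942, 0.001], [0.942, 0.336, 0.001], [0.001, 0.001, -1.0]]
force: [-0.2, 0.8, 0.3]
opening: 0.0728
gripper_force: 0.0
```

{"method": "play_rows", "body": {"moves": [[[0,0,0],[0,0,0]],[[0,0,0],[0,0,0]],[[0,0,0],[0,0,0]],[[0,0,0],[0,0,0]],[[0,0,0],[0,0,0]],[[0,0,0],[0,0,0]],[[0,0,0],[0,0,0]],[[0,0,0],[0,0,0]]], "hand": 0, "newtons": 90}}

```text
time: 16.1
eef_pos: [0.3694, 0.2802, 0.017]
tool_rot: [[-0.336, 0.942, 0.001], [0.942, 0.336, 0.0], [0.0, 0.001, -1.0]]
force: [-1.8, 0.2, 6.8]
opening: 0.0419
gripper_force: 90.8
```

{"method": "play_rows", "body": {"moves": [[[0,0,0.06],[0,0,0]],[[0,0,0.1],[0,0,0]],[[0,0,0.2],[0,0,0]],[[0,0,0.25],[0,0,0]],[[0,0,0.25],[0,0,0]],[[0,0,0.25],[0,0,0]],[[0,0,0.25],[0,0,0]],[[0,0,0.2],[0,0,0]]]}}

```text
time: 16.9
eef_pos: [0.3685, 0.2795, 0.2518]
tool_rot: [[-0.336, 0.942, -0.0], [0.942, 0.336, -0.0], [-0.0, -0.0, -1.0]]
force: [0.5, 0.7, -4.8]
opening: 0.0415
gripper_force: 93.1
```

{"method": "play_rows", "body": {"moves": [[[0.0972,-0.2033,0],[0,0,-0.112]],[[0.0972,-0.2033,0],[0,0,-0.112]],[[0.0972,-0.2033,0],[0,0,-0.112]],[[0.0972,-0.2033,0],[0,0,-0.112]],[[0.0972,-0.2033,0],[0,0,-0.112]],[[0.0972,-0.2033,0],[0,0,-0.112]],[[0.0972,-0.2033,0],[0,0,-0.112]],[[0.0972,-0.2033,0],[0,0,-0.112]],[[0.0972,-0.2033,0],[0,0,-0.112]],[[0.0972,-0.2033,0],[0,0,-0.112]],[[0.0972,-0.2033,0],[0,0,-0.112]],[[0.0972,-0.2033,0],[0,0,-0.112]]]}}

```text
time: 18.1
eef_pos: [0.543, -0.087, 0.2491]
tool_rot: [[-0.223, 0.975, -0.004], [0.975, 0.223, 0.001], [0.001, -0.003, -1.0]]
force: [1.8, 0.2, -5.5]
opening: 0.0417
gripper_force: 93.0
```

```bash
python3 - <<'E'
from h import *
st(); im,W=pins("wrist",["pocket"],2); save(im,"w5",s=1.5)
E
```

```text
t 18.1 tcp [ 0.543  -0.087   0.2491] y-ang 12.9 z [-0.0035  0.0005 -1.    ] F [ 1.8  0.2 -5.5] open 0.0417 g 93.0
wrist pocket 0.65 [ 0.5246 -0.0133  0.0085] [249.  89.]
wrist pocket 0.52 [ 0.7418 -0.2307 -0.001 ] [373. 294.]
```

View pics/w5.png

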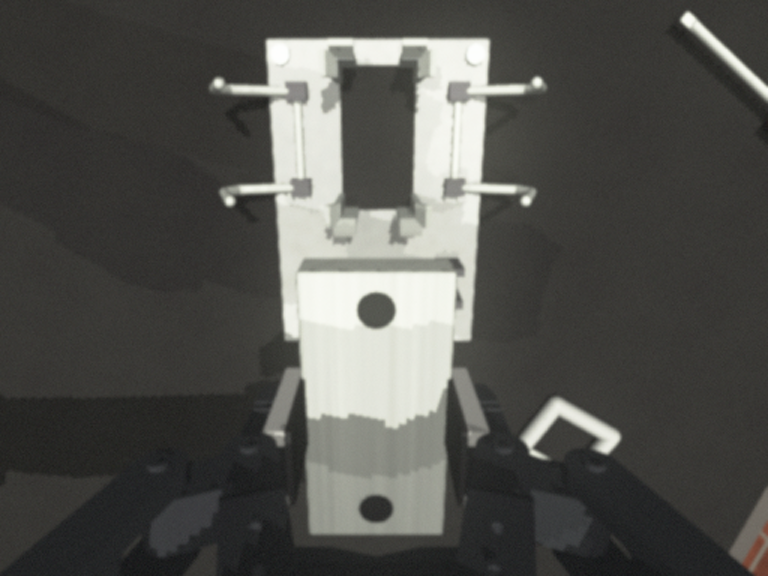

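Picture: block held squarely (top-front edge (299..455,271)/1.5). Pocket is open with rings leaning out; plate corners at (267,40),(489,39),(284,340),(471,340).

```bash
python3 - <<'E'
from h import *
from scipy.optimize import least_squares
im,W=cam("wrist")
P=[((267,40),.010,(-75,65)),((489,39),.010,(75,65)),((284,340),.010,(-75,-155)),((471,340),.010,(75,-155))]
A=np.array([ray(im,W,u/1.5,v/1.5,z)[:2] for (u,v),z,_ in P]); C=np.array([c for *_,c in P])/1e3
f=lambda q:(A-(q[:2]+C@np.array([[np.cos(q[2]),np.sin(q[2])],[-np.sin(q[2]),np.cos(q[2])]]))).ravel()
r=least_squares(f,[.5275,-.0185,.22]); print(r.x,np.degrees(r.x[2]),(r.fun*1e3).reshape(-1,2).round(1))
for u,v in [(342,135),(413,135)]: print("floor edge",ray(im,W,u/1.5,v/1.5,.010))
x,y,a=r.x;R=np.array([[np.cos(a),-np.sin(a)],[np.sin(a),np.cos(a)]])
for u,v in [(342,135),(413,135)]: print("in carrier",R.T@(ray(im,W,u/1.5,v/1.5,.010)[:2]-[x,y])*1e3)
s=env.sense();T=np.array(s["tool_rot"]);t=np.array(s["eef_pos"])
for u,v in [(299,271),(455,271)]: print("block corner in tool (mm)",T.T@(ray(im,W,u/1.5,v/1.5,t[2]-.0006)-t)*1e3)
E
```

```text
[ 0.5303 -0.0245  0.2162] 12.387239606992885 [[ 2.  -1.2]
 [-1.2 -1.4]
 [-0.3  1.3]
 [-0.5  1.3]]
floor edge [ 0.5051 -0.0267  0.01  ]
floor edge [ 0.5537 -0.016   0.01  ]
in carrier [-25.0158   3.2649]
in carrier [24.7     3.2379]
block corner in tool (mm) [ 41.0546 -19.9555   0.6512]
block corner in tool (mm) [40.9282 21.7184  0.4952]
```

```bash
python3 - <<'E'
from h import *
s=st(); im,W=pins("wrist",["pocket","arch","foot_block","lever_pivot"],2); pins("wrist",["foot_block"],2,"spot_in")
g=cv2.cvtColor(im["frame"],cv2.COLOR_RGB2GRAY).astype(int)
T=np.array(s["tool_rot"]);t=np.array(s["eef_pos"]); ey=np.array([-np.sin(.2225),np.cos(.2225)])
for c in [188,200,310,320]:
    p=g[:60,c]; v=np.argmax(np.diff(p))+.5; print("plate top",c,v,(ray(im,W,c,v,.01)[:2]-[.529,-.0185])@ey)
for c in [230,250,270]:
    p=g[160:200,c]; d=np.diff(p); v=160+np.argmax(d)+.5; print("block front",c,v,p[::2],T.T@(ray(im,W,c,v,t[2]-.0006)-t)*1e3)
    p=g[120:160,c]; v=120+np.argmax(np.diff(p))+.5; print("floor bottom",c,v,(ray(im,W,c,v,.01)[:2]-[.529,-.0185])@ey)
E
```

```text
t 18.2 tcp [ 0.5431 -0.0896  0.2487] y-ang 12.56 z [-0.0035 -0.0014 -1.    ] F [-0.3  0.4 -6.2] open 0.0416 g 93.0
wrist arch 0.89 [ 0.5301 -0.0159  0.0701] [255.  91.]
wrist foot_block 0.73 [ 0.5448 -0.0896  0.2416] [254. 271.]
wrist lever_pivot 0.59 [ 0.6006 -0.1039  0.0303] [300. 187.]
wrist foot_block 0.57 [ 0.5472 -0.0778  0.249 ] [262. 267.]
plate top 188 22.5 0.06598301404680733
plate top 200 22.5 0.06593898545516065
plate top 310 21.5 0.06642631944481876
plate top 320 21.5 0.06638966007273098
block front 230 180.5 [169 206 211 211 212 207 161 138 140 140 155 233 245 245 245 246 246 246
 245 245] [44.8632 -8.0609  0.6045]
floor bottom 230 143.5 -0.054527654605041005
block front 250 180.5 [198 198 199 201 199 194 156 141 141 138 163 233 244 244 244 244 242 188
  91  85] [44.8705 -0.0372  0.5744]
floor bottom 250 136.5 -0.0468724555387678
block front 270 180.5 [175 206 214 208 197 194 158 136 135 138 169 232 244 245 244 244 244 244
 243 244] [44.8778  7.9834  0.5444]
floor bottom 270 134.5 -0.04474801682277696
```

Settled image agrees: pocket (0.529,-0.0185), block centred in the tool.

{"method": "play_rows", "body": {"moves": [[[-0.024,0.115,0],[0,0,0]],[[-0.024,0.115,0],[0,0,0]],[[-0.024,0.115,-0.15],[0,0,0]],[[-0.024,0.115,-0.2],[0,0,0]],[[0,0,-0.2],[0,0,0]],[[0,0,-0.15],[0,0,0]],[[0,0,0],[0,0,0]],[[0,0,0],[0,0,0]],[[0,0,0],[0,0,0]]]}}

```text
time: 19.5
eef_pos: [0.5312, -0.0165, 0.1466]
tool_rot: [[-0.224, 0.975, 0.004], [0.975, 0.224, 0.0], [-0.001, 0.004, -1.0]]
force: [0.3, -0.5, -4.5]
opening: 0.0416
gripper_force: 93.0
```

{"method": "play_rows", "body": {"moves": [[[-0.014,-0.013,-0.1],[0,0,0]],[[0,0,-0.15],[0,0,0]],[[0,0,-0.12],[0,0,0]],[[0,0,0],[0,0,0]],[[0,0,0],[0,0,0]],[[0,0,0],[0,0,0]],[[0,0,0],[0,0,0]]]}}

```text
time: 20.2
eef_pos: [0.5288, -0.0186, 0.0909]
tool_rot: [[-0.224, 0.975, 0.003], [0.975, 0.224, 0.0], [-0.001, 0.003, -1.0]]
force: [0.3, -0.1, -5.1]
opening: 0.0416
gripper_force: 93.0
```

{"method": "play_rows", "body": {"moves": [[[0,0,-0.04],[0,0,0]],[[0,0,-0.04],[0,0,0]],[[0,0,-0.04],[0,0,0]],[[0,0,-0.04],[0,0,0]],[[0,0,-0.04],[0,0,0]],[[0,0,-0.04],[0,0,0]],[[0,0,-0.04],[0,0,0]],[[0,0,-0.04],[0,0,0]],[[0,0,-0.04],[0,0,0]],[[0,0,-0.03],[0,0,0]],[[0,0,0],[0,0,0]],[[0,0,0],[0,0,0]]]}}

```text
time: 21.4
eef_pos: [0.5277, -0.0187, 0.0309]
tool_rot: [[-0.224, 0.975, -0.0], [0.975, 0.224, 0.0], [0.0, -0.0, -1.0]]
force: [-0.5, 0.6, -4.7]
opening: 0.0412
gripper_force: 93.1
```

{"method": "play_rows", "body": {"moves": [[[0,0,-0.016],[0,0,0]],[[0,0,-0.012],[0,0,0]],[[0,0,0],[0,0,0]],[[0,0,0],[0,0,0]]]}}

```text
time: 21.8
eef_pos: [0.528, -0.0186, 0.0271]
tool_rot: [[-0.224, 0.975, 0.001], [0.975, 0.224, 0.0], [-0.0, 0.001, -1.0]]
force: [-0.5, 0.5, -1.4]
opening: 0.0412
gripper_force: 93.5
```

{"method": "play_rows", "body": {"moves": [[[0,0,0],[0,0,0]],[[0,0,0],[0,0,0]],[[0,0,0],[0,0,0]],[[0,0,0],[0,0,0]],[[0,0,0.05],[0,0,0]],[[0,0,0.1],[0,0,0]],[[0,0,0.2],[0,0,0]],[[0,0,0.25],[0,0,0]],[[0,0,0.25],[0,0,0]],[[0,0,0.25],[0,0,0]],[[0,0,0.1],[0,0,0]],[[0,0,0],[0,0,0]]], "hand": 66}}

```text
time: 23.0
eef_pos: [0.5293, -0.0186, 0.21]
tool_rot: [[-0.223, 0.975, 0.007], [0.975, 0.223, -0.0], [-0.002, 0.007, -1.0]]
force: [1.2, 0.7, 0.1]
opening: 0.056
gripper_force: 0.0
```

```bash
python3 - <<'E'
from h import *
st(); im,W=cam("scene"); save(im,"s3",(230,130,400,250),4.5); print(rects(im,W,.010)); pins("scene",["foot_block","spacer1","cover_plate"],2)
E
```

```text
t 23.0 tcp [ 0.5293 -0.0186  0.21  ] y-ang 12.91 z [ 0.0068 -0.0002 -1.    ] F [1.2 0.7 0.1] open 0.056 g 0.0
[(0.6181, 0.2867, 97.3, 55.4, 76.0), (0.5111, 0.2952, 98.5, 51.1, -66.5)]
scene foot_block 0.81 [ 0.5287 -0.0226  0.0191] [287. 194.]
scene foot_block 0.71 [0.2236 0.3046 0.0061] [335. 114.]
scene spacer1 0.87 [0.5818 0.1592 0.0021] [344. 194.]
scene spacer1 0.69 [0.6179 0.2825 0.0074] [383. 190.]
scene cover_plate 0.61 [0.5113 0.2967 0.0051] [371. 167.]
```

View pics/s3.png

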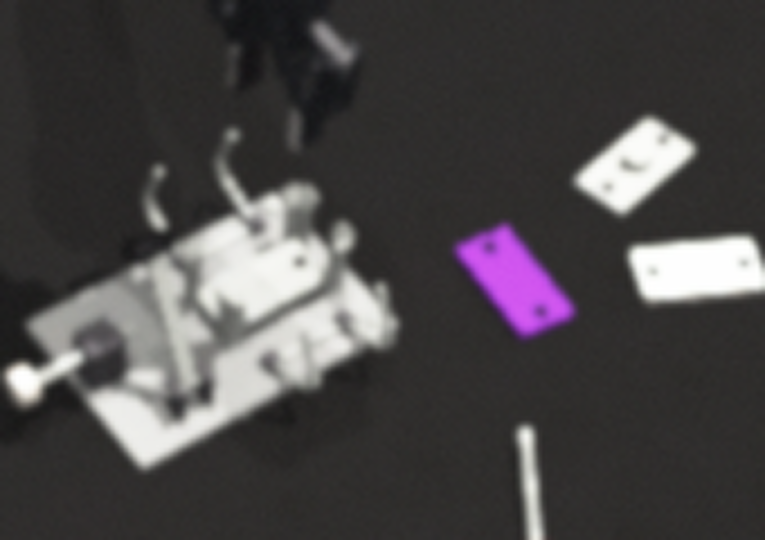

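Block seated at (265,285) in the crop. On to the spacer.

{"method": "play_rows", "body": {"moves": [[[0.054,0.19,0],[0,0,-0.602]],[[0.054,0.19,0],[0,0,-0.602]],[[0.054,0.19,0],[0,0,-0.602]],[[0.054,0.19,0],[0,0,-0.602]],[[0.054,0.19,0],[0,0,-0.602]],[[0.054,0.19,0],[0,0,-0.602]],[[0.054,0.19,0],[0,0,-0.602]],[[0.054,0.19,0],[0,0,-0.602]],[[0.054,0.19,0],[0,0,-0.602]],[[0,0,0],[0,0,0]],[[0,0,0],[0,0,0]],[[0,0,0],[0,0,0]]], "hand": 85}}

```text
time: 24.45
eef_pos: [0.6004, 0.2359, 0.2057]
tool_rot: [[0.246, 0.969, -0.002], [0.969, -0.246, -0.002], [-0.003, -0.001, -1.0]]
force: [0.0, 0.3, -0.1]
opening: 0.0722
gripper_force: 0.0
```

```bash
python3 - <<'E'
from h import *
st(); im,W=pins("wrist",["spacer1"],3); print(rects(im,W,.009),rects(im,W,.009,thr=150)); save(im,"w6")
E
```

```text
t 24.4 tcp [0.6004 0.2359 0.2057] y-ang -14.25 z [-0.0018 -0.0024 -1.    ] F [ 0.   0.3 -0.1] open 0.0722 g 0.0
wrist spacer1 0.72 [0.5802 0.1582 0.0033] [250. 238.]
wrist spacer1 0.59 [0.6186 0.2883 0.002 ] [256. 111.]
[(0.5109, 0.2978, 90.5, 45.4, -66.4), (0.6178, 0.2892, 91.4, 45.4, 75.5)] [(0.5109, 0.2979, 89.7, 44.5, -66.4), (0.6178, 0.2893, 89.4, 44.9, 75.7)]
```

{"method": "play_rows", "body": {"moves": [[[0.039,0.119,-0.1],[0,0,-0.03]],[[0.039,0.119,-0.1],[0,0,0]],[[0.038,0.118,-0.1],[0,0,0]],[[0,0,-0.2],[0,0,0]],[[0,0,-0.2],[0,0,0]],[[0,0,-0.2],[0,0,0]],[[0,0,-0.16],[0,0,0]],[[0,0,-0.1],[0,0,0]],[[0,0,-0.07],[0,0,0]],[[0,0,-0.03],[0,0,0]],[[0,0,0],[0,0,0]],[[0,0,0],[0,0,0]]]}}

```text
time: 25.75
eef_pos: [0.6188, 0.2916, 0.019]
tool_rot: [[0.247, 0.969, 0.002], [0.969, -0.247, 0.001], [0.002, 0.002, -1.0]]
force: [-0.4, -0.3, -0.3]
opening: 0.0729
gripper_force: 0.0
```

{"method": "play_rows", "body": {"moves": [[[-0.007,-0.015,-0.014],[0,0,0]],[[0,0,-0.01],[0,0,0]],[[0,0,0],[0,0,0]],[[0,0,0],[0,0,0]]]}}

```text
time: 26.15
eef_pos: [0.617, 0.289, 0.0143]
tool_rot: [[0.247, 0.969, 0.0], [0.969, -0.247, 0.0], [0.0, 0.0, -1.0]]
force: [-0.0, -0.5, -0.1]
opening: 0.0724
gripper_force: 0.0
```

{"method": "play_rows", "body": {"moves": [[[0,0,0],[0,0,0]],[[0,0,0],[0,0,0]],[[0,0,0],[0,0,0]],[[0,0,0],[0,0,0]],[[0,0,0],[0,0,0]],[[0,0,0],[0,0,0]],[[0,0,0],[0,0,0]],[[0,0,0],[0,0,0]]], "hand": 0, "newtons": 80}}

```text
time: 26.95
eef_pos: [0.6174, 0.2893, 0.0149]
tool_rot: [[0.247, 0.969, 0.001], [0.969, -0.247, 0.001], [0.001, 0.001, -1.0]]
force: [-1.3, -0.1, 5.6]
opening: 0.0411
gripper_force: 81.4
```

{"method": "play_rows", "body": {"moves": [[[0,0,0.06],[0,0,0]],[[0,0,0.1],[0,0,0]],[[0,0,0.2],[0,0,0]],[[0,0,0.25],[0,0,0]],[[0,0,0.25],[0,0,0]],[[0,0,0.25],[0,0,0]],[[0,0,0.25],[0,0,0]],[[0,0,0.15],[0,0,0]],[[0,0,0],[0,0,0]]]}}

```text
time: 27.85
eef_pos: [0.6188, 0.2901, 0.2463]
tool_rot: [[0.247, 0.969, 0.009], [0.969, -0.247, 0.005], [0.007, 0.007, -1.0]]
force: [0.1, -0.2, -0.3]
opening: 0.0412
gripper_force: 81.1
```

```bash
cat >> h.py <<'E'
def held(im,W,s,dz,cols=(230,240,250,260,270)):
    g=cv2.cvtColor(im["frame"],cv2.COLOR_RGB2GRAY).astype(int); T=np.array(s["tool_rot"]); t=np.array(s["eef_pos"])
    for c in cols:
        v=150+np.argmax(np.diff(g[150:205,c]))+.5; print("front",c,v,(T.T@(ray(im,W,c,v,t[2]+dz)-t)*1e3).round(1))
E
python3 - <<'E'
from h import *
s=st(); im,W=cam("wrist"); held(im,W,s,-.0059); save(im,"w7")
E
```

```text
t 27.9 tcp [0.6188 0.2901 0.2463] y-ang -14.33 z [ 0.0088  0.0048 -1.    ] F [ 0.1 -0.2 -0.3] open 0.0412 g 81.1
front 230 175.5 [45.4 -8.8  6.1]
front 240 175.5 [45.4 -4.6  6.2]
front 250 175.5 [45.4 -0.4  6.2]
front 260 175.5 [45.4  3.7  6.2]
front 270 175.5 [45.3  7.9  6.3]
```

{"method": "play_rows", "body": {"moves": [[[-0.0542,-0.187,0],[0,0,0.496]],[[-0.0542,-0.187,0],[0,0,0.496]],[[-0.0542,-0.187,0],[0,0,0.496]],[[-0.0542,-0.187,0],[0,0,0.496]],[[-0.0542,-0.187,0],[0,0,0.496]],[[-0.0542,-0.187,0],[0,0,0.496]],[[-0.0542,-0.187,0],[0,0,0.496]],[[-0.0542,-0.187,0],[0,0,0.496]],[[-0.0542,-0.187,0],[0,0,0.496]],[[-0.0542,-0.187,0],[0,0,0.496]],[[-0.0542,-0.187,0],[0,0,0.496]],[[0,0,0],[0,0,0]]]}}

```text
time: 29.1
eef_pos: [0.5249, -0.0258, 0.2386]
tool_rot: [[-0.217, 0.976, -0.006], [0.976, 0.217, -0.004], [-0.003, -0.007, -1.0]]
force: [-0.1, -0.2, -1.1]
opening: 0.0411
gripper_force: 81.1
```

{"method": "play_rows", "body": {"moves": [[[0,0,-0.2],[0,0,0]],[[0,0,-0.2],[0,0,0]],[[0,0,-0.2],[0,0,0]],[[0,0,-0.2],[0,0,0]],[[0,0,-0.1],[0,0,0]],[[0,0,0],[0,0,0]],[[0,0,0],[0,0,0]],[[0,0,0],[0,0,0]]]}}

```text
time: 29.9
eef_pos: [0.5282, -0.0193, 0.1064]
tool_rot: [[-0.225, 0.974, 0.002], [0.974, 0.225, 0.0], [-0.0, 0.002, -1.0]]
force: [0.3, -0.3, -0.9]
opening: 0.041
gripper_force: 81.1
```

{"method": "play_rows", "body": {"moves": [[[0.003,0.004,-0.045],[0,0,0]],[[0,0,-0.045],[0,0,0]],[[0,0,-0.045],[0,0,0]],[[0,0,-0.045],[0,0,0]],[[0,0,-0.045],[0,0,0]],[[0,0,-0.045],[0,0,0]],[[0,0,-0.045],[0,0,0]],[[0,0,-0.045],[0,0,0]],[[0,0,-0.04],[0,0,0]],[[0,0,0],[0,0,0]],[[0,0,0],[0,0,0]]]}}

```text
time: 31.0
eef_pos: [0.528, -0.019, 0.0456]
tool_rot: [[-0.224, 0.975, -0.0], [0.975, 0.224, 0.0], [0.0, -0.0, -1.0]]
force: [-0.6, 0.1, -0.1]
opening: 0.0411
gripper_force: 81.1
```

{"method": "play_rows", "body": {"moves": [[[0,0,-0.02],[0,0,0]],[[0,0,-0.008],[0,0,0]],[[0,0,0],[0,0,0]],[[0,0,0],[0,0,0]]]}}

```text
time: 31.4
eef_pos: [0.528, -0.019, 0.0416]
tool_rot: [[-0.224, 0.975, 0.0], [0.975, 0.224, -0.0], [-0.0, 0.0, -1.0]]
force: [-0.7, -0.3, -1.8]
opening: 0.0409
gripper_force: 81.1
```

{"method": "play_rows", "body": {"moves": [[[0,0,0],[0,0,0]],[[0,0,0],[0,0,0]],[[0,0,0],[0,0,0]],[[0,0,0],[0,0,0]],[[0,0,0.05],[0,0,0]],[[0,0,0.1],[0,0,0]],[[0,0,0.2],[0,0,0]],[[0,0,0.25],[0,0,0]],[[0,0,0.25],[0,0,0]],[[0,0,0.25],[0,0,0]],[[0,0,0],[0,0,0]]], "hand": 66}}

```text
time: 32.5
eef_pos: [0.5313, -0.0186, 0.2123]
tool_rot: [[-0.224, 0.974, 0.012], [0.975, 0.224, 0.0], [-0.003, 0.012, -1.0]]
force: [0.4, -0.1, -0.1]
opening: 0.0564
gripper_force: 0.0
```

{"method": "play_rows", "body": {"moves": [[[0.002,0.2,0],[0,0,0.236]],[[0.002,0.2,0],[0,0,0.236]],[[0.002,0.2,0],[0,0,0.236]],[[0.002,0.2,0],[0,0,0.236]],[[0.002,0.2,0],[0,0,0.236]],[[0.002,0.2,0],[0,0,0.236]],[[0.002,0.2,0],[0,0,0.236]],[[0.002,0.2,0],[0,0,0.236]],[[0.002,0.2,0],[0,0,0.236]],[[0,0,0],[0,0,0]],[[0,0,0],[0,0,0]],[[0,0,0],[0,0,0]]], "hand": 85}}

```text
time: 33.7
eef_pos: [0.5308, 0.2492, 0.206]
tool_rot: [[-0.398, 0.917, -0.001], [0.917, 0.398, -0.002], [-0.001, -0.001, -1.0]]
force: [-0.0, 0.7, -0.4]
opening: 0.0723
gripper_force: 0.0
```

```bash
python3 - <<'E'
from h import *
st(); im,W=pins("wrist",["cover_plate"],3); print(rects(im,W,.008),rects(im,W,.008,thr=150)); save(im,"w8")
im2,W2=pins("scene",["spacer1","foot_block"],3)
a=im["frame"][:,:,::-1]; b=cv2.resize(im2["frame"][130:250,230:390,::-1],(512,384),interpolation=cv2.INTER_CUBIC)
cv2.imwrite("pics/c9.png",cv2.resize(np.hstack([a,b]),(800,300)))
E
```

```text
t 33.7 tcp [0.5308 0.2492 0.206 ] y-ang 23.47 z [-0.0007 -0.0019 -1.    ] F [-0.   0.7 -0.4] open 0.0723 g 0.0
wrist cover_plate 0.56 [0.5093 0.2984 0.0008] [250. 113.]
[] [(0.5163, 0.3, 92.3, 61.9, -66.5)]
scene spacer1 0.72 [0.7958 0.0608 0.0036] [348. 255.]
scene spacer1 0.57 [0.5822 0.1597 0.0014] [345. 194.]
scene spacer1 0.29 [ 0.3857 -0.5175 -0.0009] [128. 209.]
scene foot_block 0.56 [ 0.528  -0.0167  0.07  ] [289. 183.]
scene foot_block 0.51 [0.2252 0.3048 0.0092] [336. 114.]
scene foot_block 0.4 [ 0.5283 -0.0203  0.0195] [288. 194.]
```

View pics/c9.png

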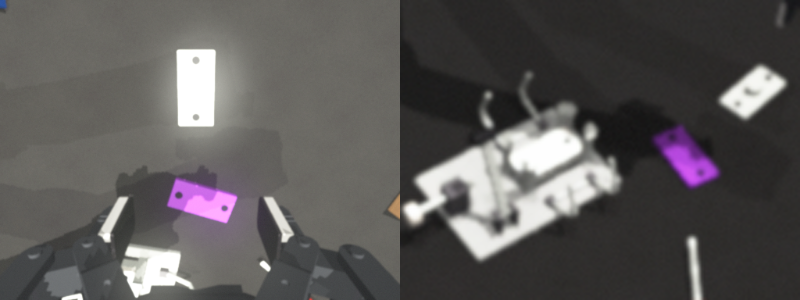

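The wrist picture is brighter now. The boss plate is at (250,113); the stack looks good. Re-measure with a higher threshold.

```bash
python3 - <<'E'
from h import *
st(); im,W=cam("wrist")
for t in (190,210,230): print(rects(im,W,.008,thr=t))
E
```

```text
t 34.0 tcp [0.5309 0.25   0.2065] y-ang 23.49 z [ 0.0001 -0.0005 -1.    ] F [ 0.5 -0.9  1.2] open 0.0725 g 0.0
[(0.5101, 0.2977, 91.6, 46.0, -66.5)]
[(0.5099, 0.2981, 90.6, 45.4, -66.5)]
[(0.51, 0.2977, 89.8, 45.0, -66.5)]
```

{"method": "play_rows", "body": {"moves": [[[-0.046,0.107,-0.1],[0,0,0]],[[-0.046,0.107,-0.1],[0,0,0]],[[-0.047,0.106,-0.1],[0,0,0]],[[0,0,-0.2],[0,0,0]],[[0,0,-0.2],[0,0,0]],[[0,0,-0.2],[0,0,0]],[[0,0,-0.16],[0,0,0]],[[0,0,-0.1],[0,0,0]],[[0,0,-0.07],[0,0,0]],[[0,0,-0.03],[0,0,0]],[[0,0,0],[0,0,0]],[[0,0,0],[0,0,0]]]}}

```text
time: 35.2
eef_pos: [0.5105, 0.2995, 0.0184]
tool_rot: [[-0.4, 0.917, 0.002], [0.917, 0.4, 0.001], [0.0, 0.002, -1.0]]
force: [-0.2, -0.6, 0.2]
opening: 0.0729
gripper_force: 0.0
```

{"method": "play_rows", "body": {"moves": [[[-0.002,-0.008,-0.014],[0,0,0]],[[0,0,-0.01],[0,0,0]],[[0,0,0],[0,0,0]],[[0,0,0],[0,0,0]]]}}

```text
time: 35.6
eef_pos: [0.5096, 0.2978, 0.014]
tool_rot: [[-0.4, 0.917, 0.0], [0.917, 0.4, 0.0], [0.0, 0.0, -1.0]]
force: [-0.0, 0.1, 0.5]
opening: 0.0727
gripper_force: 0.0
```

{"method": "play_rows", "body": {"moves": [[[0,0,0],[0,0,0]],[[0,0,0],[0,0,0]],[[0,0,0],[0,0,0]],[[0,0,0],[0,0,0]],[[0,0,0],[0,0,0]],[[0,0,0],[0,0,0]],[[0,0,0],[0,0,0]],[[0,0,0],[0,0,0]]], "hand": 0, "newtons": 80}}

```text
time: 36.4
eef_pos: [0.5096, 0.2979, 0.0145]
tool_rot: [[-0.4, 0.916, 0.0], [0.916, 0.4, 0.0], [-0.0, 0.0, -1.0]]
force: [-0.7, -1.1, 5.3]
opening: 0.0412
gripper_force: 80.5
```

{"method": "play_rows", "body": {"moves": [[[0,0,0.06],[0,0,0]],[[0,0,0.1],[0,0,0]],[[0,0,0.2],[0,0,0]],[[0,0,0.25],[0,0,0]],[[0,0,0.25],[0,0,0]],[[0,0,0.25],[0,0,0]],[[0,0,0.25],[0,0,0]],[[0,0,0.15],[0,0,0]],[[0,0,0],[0,0,0]],[[0,0,0],[0,0,0]]]}}

```text
time: 37.4
eef_pos: [0.509, 0.2973, 0.2402]
tool_rot: [[-0.4, 0.916, -0.0], [0.916, 0.4, -0.001], [-0.0, -0.001, -1.0]]
force: [-0.2, 0.1, -2.4]
opening: 0.041
gripper_force: 81.5
```

```bash
python3 - <<'E'
from h import *
s=st(); im,W=cam("wrist"); held(im,W,s,-.0065); save(im,"w10"); pins("scene",["cover_plate"],2)
E
```

```text
t 37.4 tcp [0.509  0.2973 0.2402] y-ang 23.58 z [-0.0004 -0.0006 -1.    ] F [-0.2  0.1 -2.4] open 0.041 g 81.5
front 230 176.5 [44.8 -8.2  6.5]
front 240 176.5 [44.8 -4.1  6.5]
front 250 176.5 [44.8  0.1  6.5]
front 260 176.5 [44.8  4.3  6.5]
front 270 176.5 [44.8  8.5  6.5]
scene cover_plate 0.82 [0.5087 0.2908 0.2296] [382. 117.]
```

{"method": "play_rows", "body": {"moves": [[[0.0115,-0.1917,0],[0,0,-0.194]],[[0.0115,-0.1917,0],[0,0,-0.194]],[[0.0115,-0.1917,0],[0,0,-0.194]],[[0.0115,-0.1917,0],[0,0,-0.194]],[[0.0115,-0.1917,0],[0,0,-0.194]],[[0.0115,-0.1917,0],[0,0,-0.194]],[[0.0115,-0.1917,0],[0,0,-0.194]],[[0.0115,-0.1917,0],[0,0,-0.194]],[[0.0115,-0.1917,0],[0,0,-0.194]],[[0.0115,-0.1917,0],[0,0,-0.194]],[[0.0115,-0.1917,0],[0,0,-0.194]],[[0,0,0],[0,0,0]]]}}

```text
time: 38.75
eef_pos: [0.5278, -0.0247, 0.2386]
tool_rot: [[-0.215, 0.977, -0.004], [0.977, 0.215, -0.004], [-0.003, -0.005, -1.0]]
force: [0.0, 0.3, -2.9]
opening: 0.0413
gripper_force: 81.5
```

{"method": "play_rows", "body": {"moves": [[[0,0,-0.2],[0,0,0]],[[0,0,-0.2],[0,0,0]],[[0,0,-0.2],[0,0,0]],[[0,0,-0.17],[0,0,0]],[[0,0,-0.1],[0,0,0]],[[0,0,0],[0,0,0]],[[0,0,0],[0,0,0]],[[0,0,0],[0,0,0]]]}}

```text
time: 39.55
eef_pos: [0.5292, -0.0181, 0.1106]
tool_rot: [[-0.224, 0.975, 0.002], [0.975, 0.224, 0.0], [-0.0, 0.002, -1.0]]
force: [-0.2, 0.6, -1.7]
opening: 0.0413
gripper_force: 81.4
```

{"method": "play_rows", "body": {"moves": [[[-0.006,-0.005,-0.045],[0,0,0]],[[0,0,-0.045],[0,0,0]],[[0,0,-0.045],[0,0,0]],[[0,0,-0.045],[0,0,0]],[[0,0,-0.045],[0,0,0]],[[0,0,-0.045],[0,0,0]],[[0,0,-0.045],[0,0,0]],[[0,0,-0.045],[0,0,0]],[[0,0,-0.017],[0,0,0]],[[0,0,0],[0,0,0]],[[0,0,0],[0,0,0]]]}}

```text
time: 40.65
eef_pos: [0.5274, -0.019, 0.0533]
tool_rot: [[-0.224, 0.975, -0.001], [0.975, 0.224, 0.0], [0.0, -0.001, -1.0]]
force: [-0.7, 2.0, -2.0]
opening: 0.0411
gripper_force: 81.4
```

{"method": "play_rows", "body": {"moves": [[[0,0,-0.02],[0,0,0]],[[0,0,-0.008],[0,0,0]],[[0,0,0],[0,0,0]],[[0,0,0],[0,0,0]]]}}

```text
time: 41.05
eef_pos: [0.5279, -0.0189, 0.0495]
tool_rot: [[-0.224, 0.975, 0.001], [0.975, 0.224, 0.0], [0.0, 0.001, -1.0]]
force: [-1.3, 2.5, 2.3]
opening: 0.0413
gripper_force: 82.0
```

{"method": "play_rows", "body": {"moves": [[[0,0,0],[0,0,0]],[[0,0,0],[0,0,0]],[[0,0,0],[0,0,0]],[[0,0,0],[0,0,0]],[[0,0,0.05],[0,0,0]],[[0,0,0.1],[0,0,0]],[[0,0,0.2],[0,0,0]],[[0,0,0.25],[0,0,0]],[[0,0,0.25],[0,0,0]],[[0,0,0.25],[0,0,0]],[[0,0,0.2],[0,0,0]],[[0,0,0],[0,0,0]]], "hand": 66}}

```text
time: 42.25
eef_pos: [0.5302, -0.019, 0.2493]
tool_rot: [[-0.223, 0.975, 0.011], [0.975, 0.223, -0.0], [-0.003, 0.01, -1.0]]
force: [0.2, 0.2, -0.2]
opening: 0.0567
gripper_force: 0.0
```

{"method": "play_rows", "body": {"moves": [[[0.016,-0.053,0],[0,0,-1]],[[0.016,-0.053,0],[0,0,-1]],[[0.016,-0.053,0],[0,0,-1]],[[0.016,-0.053,0],[0,0,-1]],[[0.016,-0.053,0],[0,0,-1]],[[0.016,-0.053,0],[0,0,-1]],[[0.016,-0.053,0],[0,0,-1]],[[0.016,-0.053,0],[0,0,-1]],[[0.016,-0.053,0],[0,0,-1]],[[0.016,-0.053,0],[0,0,-1]],[[0.016,-0.053,0],[0,0,-1]],[[0.016,-0.053,0],[0,0,-1]]]}}

```text
time: 43.45
eef_pos: [0.5558, -0.1149, 0.2434]
tool_rot: [[0.735, 0.678, -0.002], [0.678, -0.735, 0.0], [-0.001, -0.001, -1.0]]
force: [0.5, 0.0, 0.2]
opening: 0.0561
gripper_force: 0.0
```

{"method": "play_rows", "body": {"moves": [[[0,0,0],[0,0,-1]],[[0,0,0],[0,0,-1]],[[0,0,0],[0,0,-1]],[[0,0,0],[0,0,-1]],[[0,0,0],[0,0,-1]],[[0,0,0],[0,0,-1]],[[0,0,0],[0,0,0]],[[0,0,0],[0,0,0]]]}}

```text
time: 44.25
eef_pos: [0.556, -0.1145, 0.2437]
tool_rot: [[0.974, 0.225, -0.001], [0.225, -0.974, 0.0], [-0.001, -0.0, -1.0]]
force: [0.1, 0.7, 0.6]
opening: 0.0563
gripper_force: 0.0
```

```bash
python3 - <<'E'
from h import *
s=st(); im,W=pins("wrist",["cover_plate","lever_tip","lock_knob"],2); save(im,"w11")
E
```

```text
t 44.2 tcp [ 0.556  -0.1145  0.2437] y-ang -76.98 z [-0.0011  0.0002 -1.    ] F [0.1 0.7 0.6] open 0.0563 g 0.0
wrist cover_plate 0.67 [ 0.527  -0.0157  0.0346] [153. 170.]
wrist lever_tip 0.71 [ 0.5561 -0.1148  0.1305] [252. 194.]
wrist lock_knob 0.75 [ 0.5626 -0.2132  0.0441] [347. 182.]
```

View pics/w11.png

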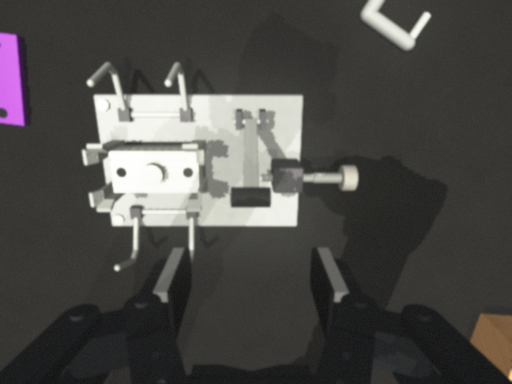

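The cover sits square between the guides with its boss at (153,172), and the lever roller is at (251,196). Pinch the roller and bring the lever down.

{"method": "play_rows", "body": {"moves": [[[0.008,0,-0.16],[0,0,0]],[[0,0,-0.16],[0,0,0]],[[0,0,-0.16],[0,0,0]],[[0,0,-0.16],[0,0,0]],[[0,0,-0.1],[0,0,0]],[[0,0,0],[0,0,0]],[[0,0,0],[0,0,0]]]}}

```text
time: 45.15
eef_pos: [0.5579, -0.1148, 0.1334]
tool_rot: [[0.975, 0.224, 0.0], [0.224, -0.975, 0.0], [0.0, 0.0, -1.0]]
force: [0.1, 0.4, -0.5]
opening: 0.0562
gripper_force: 0.0
```

{"method": "play_rows", "body": {"moves": [[[0,0,0],[0,0,0]],[[0,0,0],[0,0,0]],[[0,0,0],[0,0,0]],[[0,0,0],[0,0,0]],[[0,0,0],[0,0,0]],[[0,0,0],[0,0,0]]], "hand": 0, "newtons": 40}}

```text
time: 45.75
eef_pos: [0.5582, -0.114, 0.1346]
tool_rot: [[0.975, 0.224, 0.002], [0.224, -0.975, 0.001], [0.002, -0.0, -1.0]]
force: [-1.6, 1.5, 5.5]
opening: 0.0291
gripper_force: 40.4
```

{"method": "play_rows", "body": {"moves": [[[-0.032,-0.0074,-0.016],[0,0,0]],[[-0.0619,-0.0142,-0.0365],[0,0,0]],[[-0.0582,-0.0133,-0.0426],[0,0,0]],[[-0.0537,-0.0123,-0.0484],[0,0,0]],[[-0.0487,-0.0112,-0.0537],[0,0,0]],[[-0.0433,-0.0099,-0.058],[0,0,0]],[[-0.0373,-0.0086,-0.0625],[0,0,0]],[[-0.0311,-0.0071,-0.066],[0,0,0]],[[-0.0245,-0.0056,-0.069],[0,0,0]],[[-0.0177,-0.0041,-0.071],[0,0,0]],[[-0.0107,-0.0024,-0.0725],[0,0,0]],[[-0.0036,-0.0008,-0.07],[0,0,0]]]}}

```text
time: 46.95
eef_pos: [0.4928, -0.129, 0.0319]
tool_rot: [[0.975, 0.223, -0.003], [0.223, -0.975, 0.001], [-0.003, -0.001, -1.0]]
force: [-3.7, 1.1, 1.1]
opening: 0.0288
gripper_force: 42.9
```

{"method": "play_rows", "body": {"moves": [[[0,0,0],[0,0,0]],[[0,0,0],[0,0,0]],[[0,0,0],[0,0,0]]]}}

```text
time: 47.25
eef_pos: [0.4928, -0.129, 0.0323]
tool_rot: [[0.975, 0.224, -0.003], [0.224, -0.975, 0.001], [-0.003, -0.001, -1.0]]
force: [-4.7, 0.5, -1.5]
opening: 0.0288
gripper_force: 43.0
```

{"method": "play_rows", "body": {"moves": [[[0,0,0],[0,0,0]],[[0,0,0],[0,0,0]],[[0,0,0],[0,0,0]],[[0,0,0.1],[0,0,0]],[[0,0,0.2],[0,0,0]],[[0,0,0.3],[0,0,0]],[[0,0,0.25],[0,0,1]],[[0,0,0],[0,0,1]],[[0,0,0],[0,0,1]],[[0,0,0],[0,0,1]],[[0,0,0],[0,0,1]],[[0,0,0],[0,0,1]]], "hand": 60}}

```text
time: 48.45
eef_pos: [0.4953, -0.1295, 0.1614]
tool_rot: [[0.73, 0.683, 0.003], [0.683, -0.73, -0.001], [0.002, 0.003, -1.0]]
force: [-0.3, -0.2, 0.2]
opening: 0.0513
gripper_force: 0.0
```

{"method": "play_rows", "body": {"moves": [[[0.0415,-0.0469,0],[0,0,1]],[[0.0415,-0.0469,0],[0,0,1]],[[0.0415,-0.0469,0],[0,0,1]],[[0.0415,-0.0469,0],[0,0,1]],[[0.0415,-0.0469,0],[0,0,1]],[[0.0415,-0.0469,0],[0,0,1]],[[0.0415,-0.0469,0],[0,0,1]],[[0.0415,-0.0469,0],[0,0,1]],[[0.0415,-0.0469,0],[0,0,1]],[[0.0415,-0.0469,0],[0,0,1]],[[0.0415,-0.0469,0],[0,0,1]],[[0.0415,-0.0469,0],[0,0,1]]]}}

```text
time: 49.65
eef_pos: [0.57, -0.2144, 0.1612]
tool_rot: [[-0.226, 0.974, 0.002], [0.974, 0.226, -0.001], [-0.001, 0.002, -1.0]]
force: [-0.5, 0.1, 0.1]
opening: 0.051
gripper_force: 0.0
```

{"method": "play_rows", "body": {"moves": [[[0,0,0],[0,0,0]],[[0,0,0],[0,0,0]],[[0,0,0],[0,0,0]]]}}

```text
time: 49.95
eef_pos: [0.5688, -0.2131, 0.1609]
tool_rot: [[-0.223, 0.975, 0.0], [0.975, 0.223, 0.0], [0.0, 0.0, -1.0]]
force: [-0.2, 0.3, -0.6]
opening: 0.0511
gripper_force: 0.0
```

```bash
python3 - <<'E'
from h import *
s=st(); im,W=pins("wrist",["lever_tip","lock_knob"],2); save(im,"w12")
E
```

```text
t 50.0 tcp [ 0.5688 -0.2131  0.1609] y-ang 12.87 z [ 0.0002  0.0001 -1.    ] F [-0.2  0.3 -0.6] open 0.0511 g 0.0
wrist lever_tip 0.69 [ 0.4894 -0.1248  0.0307] [169.  51.]
wrist lock_knob 0.73 [ 0.564  -0.2141  0.0443] [244. 194.]
```

View pics/w12.png

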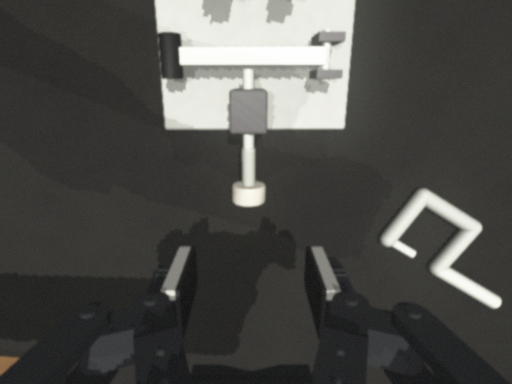

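Lever is down (roller (171,56)); knob still out at (249,194). Descend, pinch, and push home.

{"method": "play_rows", "body": {"moves": [[[-0.008,0,-0.16],[0,0,0]],[[0,0,-0.16],[0,0,0]],[[0,0,-0.16],[0,0,0]],[[0,0,-0.16],[0,0,0]],[[0,0,-0.1],[0,0,0]],[[0,0,-0.07],[0,0,0]],[[0,0,0],[0,0,0]]]}}

```text
time: 50.8
eef_pos: [0.567, -0.2133, 0.0381]
tool_rot: [[-0.224, 0.975, -0.002], [0.975, 0.224, 0.001], [0.001, -0.002, -1.0]]
force: [-0.2, -0.0, -0.4]
opening: 0.051
gripper_force: 0.0
```

{"method": "play_rows", "body": {"moves": [[[0,0,0],[0,0,0]],[[0,0,0],[0,0,0]],[[0,0,0],[0,0,0]],[[0,0,0],[0,0,0]],[[0,0,0],[0,0,0]],[[0,0,0],[0,0,0]]], "hand": 0, "newtons": 60}}

```text
time: 51.4
eef_pos: [0.5676, -0.214, 0.0404]
tool_rot: [[-0.223, 0.975, 0.0], [0.975, 0.223, -0.001], [-0.001, -0.0, -1.0]]
force: [-2.5, 0.7, 7.3]
opening: 0.024
gripper_force: 58.8
```

{"method": "play_rows", "body": {"moves": [[[-0.006,0.026,0],[0,0,0]],[[-0.006,0.026,0],[0,0,0]],[[-0.006,0.026,0],[0,0,0]],[[-0.005,0.025,0],[0,0,0]],[[0,0,0],[0,0,0]],[[0,0,0],[0,0,0]],[[0,0,0],[0,0,0]]]}}

```text
time: 52.1
eef_pos: [0.5644, -0.2003, 0.0404]
tool_rot: [[-0.222, 0.975, 0.001], [0.975, 0.222, -0.003], [-0.003, 0.0, -1.0]]
force: [-1.9, -4.7, 6.3]
opening: 0.0242
gripper_force: 58.8
```

{"method": "play_rows", "body": {"moves": [[[-0.002,0.01,0],[0,0,0]],[[0,0,0],[0,0,0]]]}}

```text
time: 52.3
eef_pos: [0.5645, -0.2003, 0.0405]
tool_rot: [[-0.222, 0.975, 0.002], [0.975, 0.222, -0.005], [-0.006, 0.001, -1.0]]
force: [-1.5, -5.5, 5.3]
opening: 0.0238
gripper_force: 58.7
```

{"method": "play_rows", "body": {"moves": [[[0,0,0],[0,0,0]],[[0,0,0],[0,0,0]],[[0,0,0],[0,0,0]],[[0,0,0.15],[0,0,0]],[[0,0,0.2],[0,0,0]],[[0,0,0.25],[0,0,0]],[[0,0,0.3],[0,0,0]],[[0,0,0.3],[0,0,0]],[[0,0,0.2],[0,0,0]],[[0,0,0],[0,0,0]],[[0,0,0],[0,0,0]]], "hand": 70}}

```text
time: 53.4
eef_pos: [0.564, -0.1959, 0.2493]
tool_rot: [[-0.224, 0.974, 0.001], [0.974, 0.224, 0.0], [0.0, 0.001, -1.0]]
force: [-0.1, 0.4, -1.2]
opening: 0.0599
gripper_force: 0.0
```

```bash
python3 - <<'E'
from h import *
s=st(); im,W=pins("wrist",["lever_tip","lock_knob","cover_plate"],2); save(im,"w13")
E
```

```text
t 53.4 tcp [ 0.564  -0.1959  0.2493] y-ang 12.97 z [ 0.0006  0.0003 -1.    ] F [-0.1  0.4 -1.2] open 0.0599 g 0.0
wrist lever_tip 0.92 [ 0.491  -0.1266  0.0337] [193.  80.]
wrist lock_knob 0.68 [ 0.5612 -0.1962  0.0438] [247. 166.]
```

View pics/w13.png

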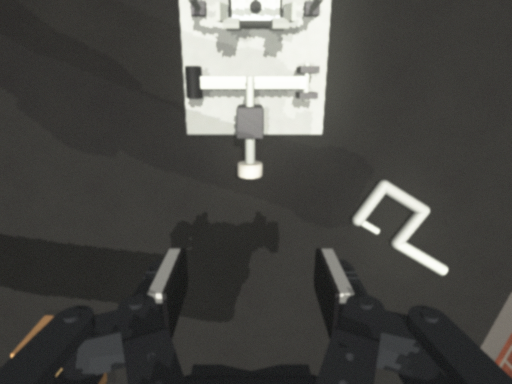

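The bolt is over the lever arm (250,82) and the knob is home (250,170). Last look at the rings.

```bash
python3 - <<'E'
from h import *
im,W=cam("scene"); a=cv2.resize(im["frame"][150:240,220:340,::-1],(400,300),interpolation=cv2.INTER_CUBIC)
im,W=cam("side"); b=cv2.resize(im["frame"][150:240,190:310,::-1],(400,300),interpolation=cv2.INTER_CUBIC)
cv2.imwrite("pics/end.png",np.hstack([a,b]))
E
```

```text
(no output)
```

View pics/end.png

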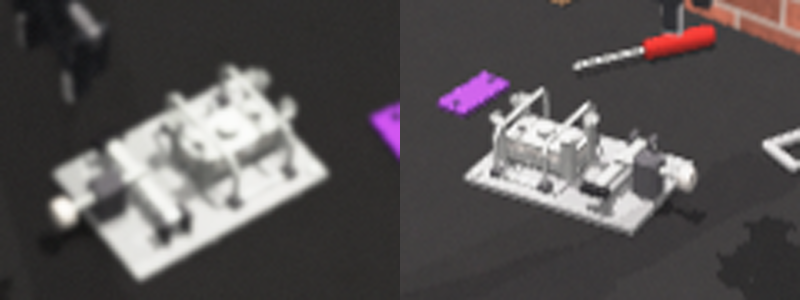

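Both views show the rings closed over the stack, the lever down and the lock home.

```bash
python3 -c "
from rig import env
print(env.hand_in())"
```

```text
the job is handed in; nothing more can be done
None
```

I packed the stack (block, the one spacer present, cover plate boss up), closed the rings over it, pushed the lock knob home, and handed the job in at about 54 s of the 210 s allowed.

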